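# Set a wear plate up on the magnetic chuck

## Task

The steel plate lies askew on the magnetic chuck. Without gripping, lifting or knocking it about, tap it gently from one side and the other until it lies between the chuck's two long scribed lines with neither line covered, then swing the magnet lever fully over to the on stop, away from the robot. Leave the things lying round the chuck where they are.

Things in the scene. Friction and masses are not known exactly. Their poses are not given: they have to be found in the camera images.
- chuck_mark (a point): middle of the top face of the magnetic chuck: grey block on the bench, 170 (x) by 280 (y) by 60 mm high, dark steel top crossed by brass strips. Axes along its sides, x roughly away from the robot, z up. Two white scribed lines run along the whole top, parallel to y, inner edges at x = -50 and +50 mm: a centred plate leaves 4 mm to each.
- plate_centre (a point): centre (half-way up) of the loose steel plate, 92 (x) by 140 (y) by 9 mm, about 0.9 kg, four 11 mm holes. Lies flat on the chuck, turned 0.2 to 0.34 rad counter-clockwise from it. Slides with ordinary friction (3 to 7 N). Pushed near one end of a long side, that end moves and the far end creeps the opposite way by about a quarter as much.
- plate_end_left (a point): middle of the plate's short edge at its +y end (70 mm from its centre, half-way up), by a scribed tick; must come to x = 0 of chuck_mark, within 4 mm.
- plate_end_right (a point): middle of the plate's short edge at its -y end (70 mm from its centre, half-way up), by a scribed tick; must come to x = 0 of chuck_mark, within 4 mm.
- magnet_lever (a joint): lever on the chuck's right (-y) end, turning about the chuck's y axis: steel rod, 11 mm diameter, black ball knob. 0 rad = off stop, leaning 35 degrees from upright towards the robot; grows as it swings over the top and away from the robot (+x) to the on stop at 1.75 rad (65 degrees beyond upright). Stiff: about 4 N at the knob; stays where it is left.
- lever_hinge (a point): point on the lever's axis, 26 mm above the bench, 164 mm from the chuck's middle on its right (-y) side, in the plane in which the lever swings.
- lever_knob (a point): centre of the ball knob (25 mm diameter), 100 mm from lever_hinge.
- hex_keys: bystander: folded set of hex keys, 157 x 46 x 13 mm, lying in front of the chuck (centre of underside). Leave it.
- tape_measure: bystander: yellow tape measure, 68 x 87 x 36 mm, lying behind the chuck (centre of underside). Leave it.
- bearing_b: bystander: ball bearing, 47 mm diameter, 14 mm high, lying by the chuck's left end (centre of underside). Leave it.

How it is judged:
By the outcome, as a careful person would: the job done as asked, in the order asked, and still so for the second after the job is handed in, with the robot touching nothing.
It also fails if it takes over 64 s, if anything falls off the work surface, if the arm or the gripper's body presses on something with over 40 N, if the wrist force passes 120 N, or if a joint passes its speed limit or range.

## Robot

A 6-joint arm with a two-finger parallel gripper is mounted at the origin on the work surface; the furniture and walls round the work are solid. World frame = base frame: x ahead of the robot, y to its left, z up, the work surface at z = 0. Lengths are in mm, angles in degrees, forces in N, time in s.
With the tool pointing down it reaches from about 300 to 850 mm from the base axis. Payload 4.2 kg.
Tool frame: the origin (TCP) lies midway between the tips of the shut fingers; the grasp point (between the pads) lies env.hold_point_z behind it (env.hold_point_z is the distance from the TCP to the grasp point, in mm); z points along the fingers, y is the line along which they close (so a half turn about z gives the same grasp; the last joint's range is limited). The gripper opens to 91 mm and grips with 3 to 60 N. Pads are 32 mm wide; open, the fingers measure 118 mm over their backs; the gripper's body (76 mm by 178 mm) begins 60 mm behind the grasp point.
Start: joints at [65.374, 18.312, 89.639, -0, 72.044, -1.146], TCP at [229.099, 527.406, 213.976] pointing down, gripper open.
Joint ranges: [-177.97, 177.97], [-48.28, 115.42], [12.27, 149.76], [-77.06, 257.06], [2.81, 150.46], [-146.56, 146.56]. Speed limits (degrees/s): [147.25, 147.25, 180, 180, 180, 180].

## Interface

Orientations are given as [roll, pitch, yaw] about the fixed x, y, z axes, in that order (R = Rz(yaw) Ry(pitch) Rx(roll)).
In Python, from workcell import env, viewer, spotter gives the robot as it stands.
- The arm moves only by the tool apply_moves, never from a script. Its arguments are lists of equal length, an entry for each row: "delta_pos": the shift along the world's x, y, z normalised to -1 to 1, where 1 is 120 mm, a list of three; "rot": the turn, a rotation vector about the world's x, y, z normalised to -1 to 1, where 1 is 1.5 rad, a list of three; "hand": the opening, from 0 (shut) to 1 (fully open). A call has 1 to 10 rows; each row is the pose to reach, as a shift and turn from the pose commanded when the call began; what a row does not reach only later rows make up. A row lasts 1/12 s, in which the tool goes at most 41.7 mm and 7.16 degrees, less where a joint would pass 70% of its speed; a pose out of reach is approached as far as the arm can. A call with a number of a shift or a turn outside -1 to 1 is refused whole. A call with a gripper value outside its range is refused whole. The fingers move at their own pace and stop on an object; "newtons" is the grip in N (left out, the last holds). Time passes only in rows, so rows that repeat a pose let the fingers close. It gives the time, the measured TCP pose, the force, the opening and the grip force at its end, in the units of the state.
- env.state(): the state, without advancing time (a new reading comes with each control period).
- viewer.grab_frame(name): name is "side" or "top"; returns a dict with "pixels" (420x560x3 uint8, red, green, blue), "camera_matrix" (3x3 intrinsics, pixels), "R" (3x3) and "t" (3): a world point X has camera coordinates R X + t. Camera axes: x right, y down, z forward; pixel columns grow to the right and rows downward; lengths in mm; the calibration is good to about 2 mm. A picture is of the moment at which its call begins. There is no depth.
- env.job_done(): hands the job in; it is judged then, once.
Trained networks look in a picture, given as the dict that the camera call returned (one of the last four; its "shot" number tells which), for a name from the list of things; names that differ only in an ending like _2 or _b are one class to them, and where a whole thing is asked for, a point or a joint stands for the part that bears it (a point fixed in the world has none). Each returns a list of dicts, best first, with "score" (0 to 1); they miss things now and then, are a little off and sometimes report something else, mostly with a low value. They report only what shows in the picture. A call takes as long as a camera call.
- spotter.trace(picture, query): "mask" (420x560 bool, what is visible of it) and "box" ([centre column, centre row, width, height] in pixels, round what is visible of it).
- spotter.landmark_of(picture, query): "position" ([column, row] in pixels: a listed point, or the origin of a listed thing).
The state is a dict: "time_s": time; "qpos": joint angles; "qvel": joint speeds; "effort": joint torques, N m; "ee_pos": TCP position; "ee_rot": TCP orientation; "force": force on the tool from outside, world axes, zero at the start; "torque": the same for the moment, N m; "gripper_width": finger opening in mm; "gripper_force": force on a finger pad.
Only numpy, scipy, OpenCV 4.12 (cv2) and the standard library are available. Lean on these libraries where they do the work, as an engineer would, in place of code of your own. Each camera call takes 0.05 s, during which the arm holds its last target. There are 200 camera calls.

## Working session

There is one attempt and no reset: what is moved stays moved. The work goes in short steps, Python scripts to look and compute and a tool call to move; the robot and the scene stay as the last step left them, time stands still between calls to the robot, and variables do not carry over. Pictures are saved under pics/ and viewed, at most 10 in all, crops included, and the job is handed in when it is done.

Besides the shell and the picture viewer there is one more tool, called after "Call:" as name(argument=value, ...) on one line, values as JSON. apply_moves: Moves the arm, as the interface text tells. Its arguments: {"type":"object","properties":{"delta_pos":{"type":"array"},"rot":{"type":"array"},"hand":{"type":"array"},"newtons":{"type":"number"}},"required":["delta_pos","rot","hand"]}

```bash
mkdir -p pics; cat > h.py <<'E'
import numpy as np, cv2
from workcell import env, viewer, spotter
def ray(f,px,z):
    K,R,t=[np.array(f[k],float) for k in("camera_matrix","R","t")]
    d=R.T@np.linalg.solve(K,[px[0],px[1],1.]); c=-R.T@t
    return c+d*(z-c[2])/d[2]
def proj(f,X):
    K,R,t=[np.array(f[k],float) for k in("camera_matrix","R","t")]
    p=K@(R@np.array(X,float)+t); return p[:2]/p[2]
def save(f,n): cv2.imwrite('pics/'+n,cv2.cvtColor(f["pixels"],cv2.COLOR_RGB2BGR))
E
python3 - <<'E'
from h import *
for n in("top","side"):
    f=viewer.grab_frame(n); save(f,n+"0.png")
    print(n,-np.array(f["R"]).T@np.array(f["t"]))
    for q,z in(("chuck_mark",60),("plate_centre",64.5),("plate_end_left",64.5),("plate_end_right",64.5),("lever_hinge",26),("lever_knob",108),("hex_keys",0),("tape_measure",0),("bearing_b",0)):
        for r in spotter.landmark_of(f,q)[:1]: print(q,np.round(r["position"],1),round(r["score"],2),np.round(ray(f,r["position"],z),1))
print(env.state()); print(env.hold_point_z)
E
```

```text
top [ 369.50692636  -46.44407825 1062.97005246]
plate_centre [302.6 228.8] 0.88 [512.  -59.2  64.5]
plate_end_left [272.6 241.5] 0.91 [484.3   3.5  64.5]
plate_end_right [330.8 215.6] 0.84 [ 540.8 -118.4   64.5]
lever_hinge [368.7 217.6] 0.65 [ 543.9 -204.    26. ]
lever_knob [379.1 227.6] 0.76 [ 510.  -212.1  108. ]
hex_keys [332.1 293. ] 0.77 [ 379.9 -125.9    0. ]
tape_measure [299.2 165.3] 0.91 [668.  -50.9   0. ]
bearing_b [214.1 267.9] 0.53 [431.2 135.5   0. ]
side [ 173.89596374 -548.89371404  666.19308614]
plate_centre [301.  238.2] 0.93 [519.2 -58.9  64.5]
plate_end_left [263.3 225.7] 0.91 [484.3   0.6  64.5]
plate_end_right [337.1 257.4] 0.56 [ 541.4 -125.2   64.5]
lever_hinge [371.3 309. ] 0.72 [ 542.6 -210.6   26. ]
lever_knob [362.1 279.5] 0.84 [ 517.9 -208.2  108. ]
hex_keys [255.6 330.3] 0.97 [ 386.9 -128.9    0. ]
tape_measure [369.  229.7] 0.84 [670.5 -58.4   0. ]
bearing_b [202.  222.5] 0.77 [428.2 131.5   0. ]
{'time_s': 1.0, 'qpos': array([ 6.53751513e+01,  1.83122685e+01,  8.96389288e+01,  3.65351488e-04,
        7.20441307e+01, -1.14561468e+00]), 'qvel': array([-0.05937691, -0.06981428, -0.02479973, -0.04674439,  0.0418654 ,
        0.04359897]), 'effort': array([ 4.19124626e-04, -4.12361312e+01, -2.32234240e+01,  7.30958814e-02,
        3.75853165e-02, -6.27193764e-08]), 'ee_pos': array([229.09125779, 527.41023196, 213.97271151]), 'ee_rot': array([ 1.79995322e+02, -2.54087071e-04,  1.56520653e+02]), 'force': array([ 0.30885278, -0.23653521,  0.52032708]), 'torque': array([-0.05661425,  0.022009  , -0.05146296]), 'gripper_force': 0.0, 'gripper_width': 90.9970991265979}
18.8
```

View pics/top0.png

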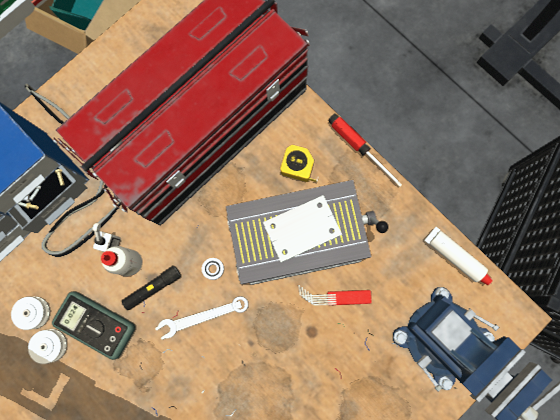

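View pics/side0.png

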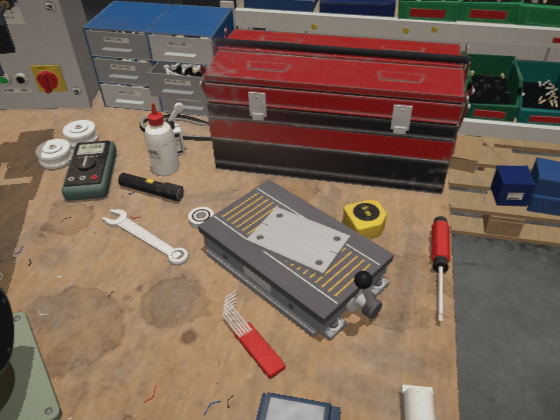

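```bash
cat >> h.py <<'E'
S=2.2 # px per mm; rectified: col=( yc - y)*S, row=(xc - x)*S
def rect(f,z,xr=(400,640),yr=(-230,100)):
    w,h=int((yr[1]-yr[0])*S),int((xr[1]-xr[0])*S)
    src=np.float32([proj(f,(x,y,z)) for x,y in((xr[1],yr[1]),(xr[1],yr[0]),(xr[0],yr[0]),(xr[0],yr[1]))])
    dst=np.float32([(0,0),(w,0),(w,h),(0,h)])
    return cv2.warpPerspective(f["pixels"],cv2.getPerspectiveTransform(src,dst),(w,h),flags=cv2.INTER_CUBIC)
E
python3 - <<'E'
from h import *
for n in("top","side"):
    f=viewer.grab_frame(n); g=rect(f,60)
    cv2.imwrite(f'pics/r_{n}.png',g[:,:,::-1]); print(g.shape)
E
```

```text
(528, 726, 3)
(528, 726, 3)
```

View pics/r_top.png

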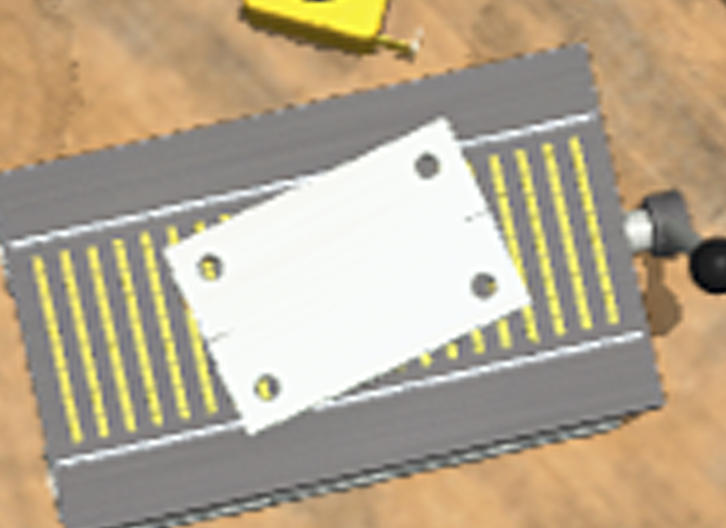

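View pics/r_side.png

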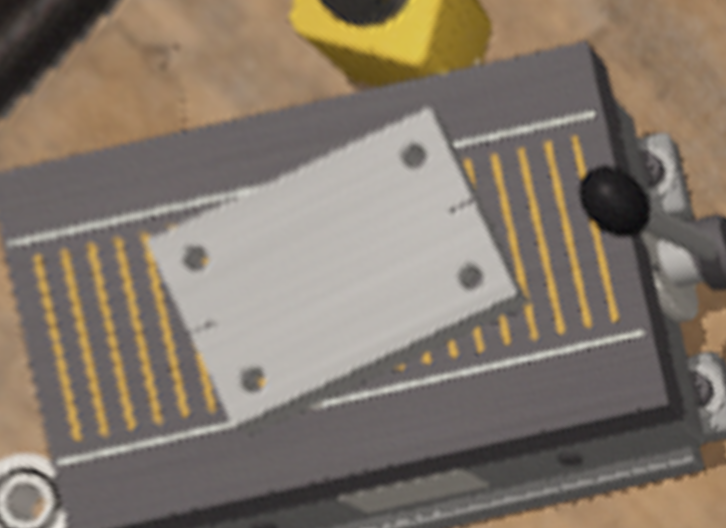

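```bash
cat >> h.py <<'E'
C0=np.array([508.2,-48.3]); A=np.radians(12.3)
ex=np.array([np.cos(A),np.sin(A)]); ey=np.array([-np.sin(A),np.cos(A)])
def chuck(p): d=np.array(p[:2])-C0; return np.array([d@ex,d@ey])
def world(c): return C0+c[0]*ex+c[1]*ey
def plate(f,thr):
    g=rect(f,69); m=cv2.inRange(g,(thr,)*3,(255,)*3)
    m=cv2.morphologyEx(m,cv2.MORPH_OPEN,np.ones((15,15)))
    c=max(cv2.findContours(m,cv2.RETR_EXTERNAL,cv2.CHAIN_APPROX_NONE)[0],key=cv2.contourArea)
    b=cv2.boxPoints(cv2.minAreaRect(c))
    P=np.array([chuck((640-r/S,100-q/S)) for q,r in b])
    P=P[np.argsort(P[:,1])]; R,L=P[:2].mean(0),P[2:].mean(0)
    return dict(L=L.round(1),R=R.round(1),len=np.linalg.norm(L-R).round(1),w=np.linalg.norm(P[0]-P[1]).round(1),ang=np.degrees(np.arctan2(-(L-R)[0],(L-R)[1])).round(2))
E
python3 - <<'E'
from h import *
A_=[]
for n,t in(("top",225),("side",165)):
    f=viewer.grab_frame(n); print(n,plate(f,t))
    k=spotter.landmark_of(f,"lever_knob")[0]["position"]
    c=ray(f,k,0); o=-np.array(f["R"]).T@np.array(f["t"]); A_.append((o,(c-o)/np.linalg.norm(c-o)))
M=sum(np.eye(3)-np.outer(d,d) for o,d in A_); v=sum((np.eye(3)-np.outer(d,d))@o for o,d in A_)
X=np.linalg.solve(M,v); print("knob",X,chuck(X), "hinge",world((0,-164)))
E
```

```text
top {'L': array([-11.5,  58.8]), 'R': array([ 19., -79.]), 'len': np.float64(141.1), 'w': np.float64(94.6), 'ang': np.float64(12.5)}
side {'L': array([-10.7,  57.7]), 'R': array([ 20.1, -78.1]), 'len': np.float64(139.3), 'w': np.float64(94.0), 'ang': np.float64(12.77)}
knob [ 512.98650538 -215.36103373  121.84955001] [ -30.91244265 -164.24591475] hinge [ 543.13698335 -208.53547421]
```

Call:
apply_moves(delta_pos=[[0.51, -0.942, 0], [0.51, -0.942, 0], [0.51, -0.942, 0], [0.51, -0.942, 0], [0.51, -0.942, 0], [0.51, -0.942, 0]], rot=[[0, 0, 0.4165], [0, 0, 0.4165], [0, 0, 0.4165], [0, 0, 0.4165], [0, 0, 0.4165], [0, 0, 0.4165]], hand=[1, 1, 1, 1, 1, 1])

```text
time_s: 1.8
ee_pos: [290.8, 413.6, 214.3]
ee_rot: [180.0, 0.0, -167.6]
force: [0.7, 0.2, 0.7]
gripper_width: 91.2
gripper_force: 0.0
```

Call:
apply_moves(delta_pos=[[0.417, -0.942, 0], [0.417, -0.942, 0], [0.417, -0.942, 0], [0.417, -0.942, 0]], rot=[[0, 0, 0], [0, 0, 0], [0, 0, 0], [0, 0, 0]], hand=[1, 1, 1, 1])

```text
time_s: 2.13
ee_pos: [341.8, 296.5, 214.0]
ee_rot: [-179.8, 0.0, -168.1]
force: [-1.0, -0.4, 0.2]
gripper_width: 91.0
gripper_force: 0.0
```

Call:
apply_moves(delta_pos=[[0.417, -0.942, 0], [0.417, -0.942, 0], [0.417, -0.942, 0], [0.417, -0.942, 0]], rot=[[0, 0, 0], [0, 0, 0], [0, 0, 0], [0, 0, 0]], hand=[1, 1, 1, 1])

```text
time_s: 2.47
ee_pos: [392.5, 183.8, 214.1]
ee_rot: [-179.8, 0.1, -168.2]
force: [-0.3, 1.0, -0.6]
gripper_width: 91.2
gripper_force: 0.0
```

Call:
apply_moves(delta_pos=[[0.833, -0.942, 0], [0.833, -0.942, 0], [0.833, -0.942, 0], [0.833, -0.942, 0]], rot=[[0, 0, 0], [0, 0, 0], [0, 0, 0], [0, 0, 0]], hand=[1, 1, 1, 1])

```text
time_s: 2.8
ee_pos: [492.8, 73.8, 214.1]
ee_rot: [-180.0, 0.1, -167.9]
force: [-0.2, 0.0, -0.5]
gripper_width: 90.9
gripper_force: 0.0
```

Call:
apply_moves(delta_pos=[[0.917, -0.942, 0], [0.917, -0.942, 0], [0.917, -0.942, 0], [0.917, -0.942, 0], [0.917, -0.942, 0]], rot=[[0, 0, 0], [0, 0, 0], [0, 0, 0], [0, 0, 0], [0, 0, 0]], hand=[1, 1, 1, 1, 1])

```text
time_s: 3.22
ee_pos: [604.8, -40.9, 212.9]
ee_rot: [-179.9, 0.1, -168.0]
force: [-0.2, 0.1, -0.6]
gripper_width: 91.5
gripper_force: 0.0
```

Call:
apply_moves(delta_pos=[[0, 0, -0.25], [0, 0, -0.5], [0, 0, -0.75], [0, 0, -1], [0, 0, -1]], rot=[[0, 0, 0], [0, 0, 0], [0, 0, 0], [0, 0, 0], [0, 0, 0]], hand=[1, 1, 1, 1, 1])

```text
time_s: 3.63
ee_pos: [596.0, -35.8, 88.0]
ee_rot: [179.8, -0.7, -167.7]
force: [-1.0, 0.3, -0.6]
gripper_width: 91.1
gripper_force: 0.0
```

Call:
apply_moves(delta_pos=[[0, 0, -0.06], [0, 0, -0.12], [0, 0, -0.18], [0, 0, -0.22], [0, 0, -0.25], [0, 0, -0.25], [0, 0, -0.25]], rot=[[0, 0, 0], [0, 0, 0], [0, 0, 0], [0, 0, 0], [0, 0, 0], [0, 0, 0], [0, 0, 0]], hand=[1, 1, 1, 1, 1, 1, 1])

```text
time_s: 4.22
ee_pos: [600.6, -37.8, 64.3]
ee_rot: [-180.0, 0.0, -167.7]
force: [0.1, 0.7, -0.6]
gripper_width: 91.3
gripper_force: 0.0
```

Call:
apply_moves(delta_pos=[[-0.0163, -0.0036, 0], [-0.0326, -0.0071, 0], [-0.0489, -0.0107, 0], [-0.0651, -0.0142, 0], [-0.0814, -0.0178, 0], [-0.0977, -0.0213, 0], [-0.114, -0.0249, 0], [-0.13, -0.0284, 0], [-0.1466, -0.032, 0], [-0.1628, -0.0355, 0]], rot=[[0, 0, 0], [0, 0, 0], [0, 0, 0], [0, 0, 0], [0, 0, 0], [0, 0, 0], [0, 0, 0], [0, 0, 0], [0, 0, 0], [0, 0, 0]], hand=[1, 1, 1, 1, 1, 1, 1, 1, 1, 1])

```text
time_s: 5.05
ee_pos: [582.0, -42.4, 64.4]
ee_rot: [-179.9, 0.2, -167.7]
force: [3.5, -0.9, 0.1]
gripper_width: 91.3
gripper_force: 1.6
```

```bash
python3 - <<'E'
from h import *
f=viewer.grab_frame("top"); print(plate(f,225)); save(f,"t1.png")
f=viewer.grab_frame("side"); cv2.imwrite("pics/s1.png",cv2.resize(f["pixels"][130:350,180:440,::-1],None,fx=3,fy=3)[:600,:780]); print(plate(f,165)); s=env.state(); print(chuck(s["ee_pos"]),s["ee_pos"],s["force"])
E
```

```text
{'L': array([-18.9, -68.3]), 'R': array([-22.6, -85.2]), 'len': np.float64(17.3), 'w': np.float64(29.5), 'ang': np.float64(-12.3)}
{'L': array([-10.5,  -3.5]), 'R': array([  2.9, -79.7]), 'len': np.float64(77.4), 'w': np.float64(72.8), 'ang': np.float64(9.97)}
[72.81657006 -9.83802667] [581.44090615 -42.40005838  64.40331105] [ 3.50267241 -0.92579854  1.1349795 ]
```

View pics/s1.png

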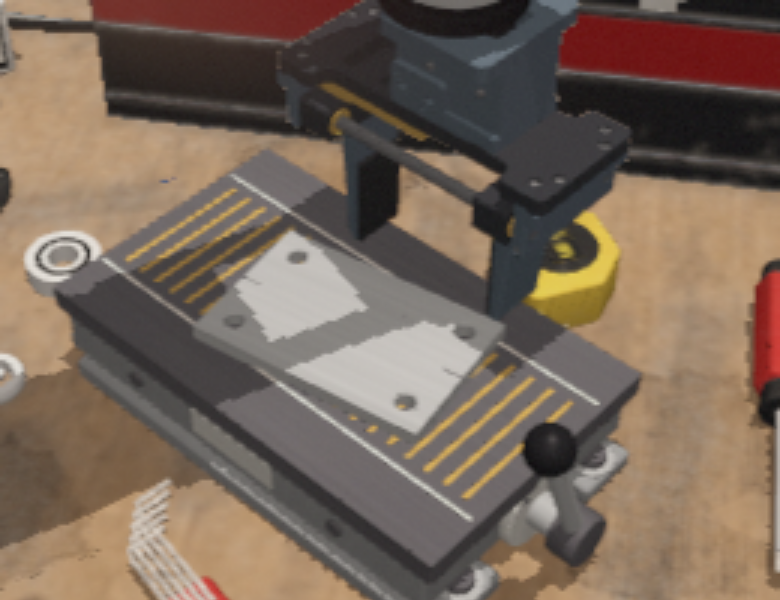

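Call:
apply_moves(delta_pos=[[-0.0163, -0.0036, 0], [-0.0326, -0.0071, 0], [-0.0489, -0.0107, 0], [-0.0651, -0.0142, 0], [-0.0814, -0.0178, 0], [-0.0977, -0.0213, 0], [-0.114, -0.0249, 0], [-0.126, -0.0275, 0], [-0.126, -0.0275, 0]], rot=[[0, 0, 0], [0, 0, 0], [0, 0, 0], [0, 0, 0], [0, 0, 0], [0, 0, 0], [0, 0, 0], [0, 0, 0], [0, 0, 0]], hand=[1, 1, 1, 1, 1, 1, 1, 1, 1])

```text
time_s: 5.9
ee_pos: [565.7, -45.6, 64.3]
ee_rot: [-180.0, 0.0, -167.7]
force: [4.7, -1.9, 1.4]
gripper_width: 91.1
gripper_force: 1.7
```

```bash
python3 - <<'E'
from h import *
s=env.state(); print(chuck(s["ee_pos"]),s["force"],s["torque"])
for n in("top","side"):
    f=viewer.grab_frame(n)
    for q in("plate_end_left","plate_end_right"):
        for r in spotter.landmark_of(f,q)[:1]: print(n,q,round(r["score"],2),chuck(ray(f,r["position"],69 if 1 else 0)).round(1))
g=rect(f,69); cv2.imwrite("pics/s2.png",g[:,:,::-1])
E
```

```text
[56.73325655 -9.56000699] [ 4.71581328 -1.93500734  1.36610522] [-0.30433484 -0.72839226  0.22153928]
side plate_end_left 0.83 [-22.2  60.8]
side plate_end_right 0.79 [ -9.5 -76.3]
```

View pics/s2.png

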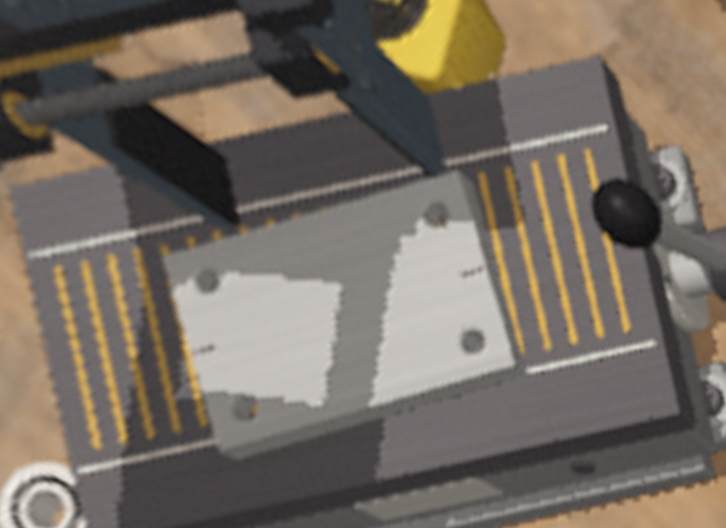

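Call:
apply_moves(delta_pos=[[0.03, 0.0065, 0], [0.07, 0.015, 0], [0.147, 0.032, 0], [0.147, 0.032, 0.1], [0.147, 0.032, 0.25], [0.147, 0.032, 0.25]], rot=[[0, 0, 0], [0, 0, 0], [0, 0, 0], [0, 0, 0], [0, 0, 0], [0, 0, 0]], hand=[1, 1, 1, 1, 1, 1])

```text
time_s: 6.7
ee_pos: [585.3, -41.3, 96.1]
ee_rot: [-180.0, 0.2, -167.7]
force: [1.2, 0.0, 0.1]
gripper_width: 90.9
gripper_force: 0.0
```

Call:
apply_moves(delta_pos=[[-0.2, -0.028, 0], [-0.45, -0.063, 0], [-0.68, -0.0955, 0]], rot=[[0, 0, 0], [0, 0, 0], [0, 0, 0]], hand=[1, 1, 1])

```text
time_s: 6.95
ee_pos: [500.1, -52.7, 92.8]
ee_rot: [179.9, -0.2, -167.7]
force: [-1.0, -0.2, 0.1]
gripper_width: 91.1
gripper_force: 0.0
```

Call:
apply_moves(delta_pos=[[-0.25, -0.035, 0], [-0.5, -0.07, 0], [-0.68, -0.0955, 0], [-0.68, -0.0955, 0], [-0.68, -0.0955, -0.06], [-0.68, -0.0955, -0.13], [-0.68, -0.0955, -0.2], [-0.68, -0.0955, -0.25], [-0.68, -0.0955, -0.25]], rot=[[0, 0, 0], [0, 0, 0], [0, 0, 0], [0, 0, 0], [0, 0, 0], [0, 0, 0], [0, 0, 0], [0, 0, 0], [0, 0, 0]], hand=[1, 1, 1, 1, 1, 1, 1, 1, 1])

```text
time_s: 7.7
ee_pos: [419.6, -64.1, 62.0]
ee_rot: [179.9, -0.2, -167.7]
force: [-0.5, 0.1, -0.4]
gripper_width: 91.1
gripper_force: 0.0
```

```bash
python3 - <<'E'
from h import *
s=env.state(); print(chuck(s["ee_pos"]),s["ee_pos"],s["force"])
for n,t in(("top",225),("side",165)):
    f=viewer.grab_frame(n); print(plate(f,t))
    for q in("plate_end_left","plate_end_right"):
        for r in spotter.landmark_of(f,q)[:1]: print(n,q,round(r["score"],2),chuck(ray(f,r["position"],64.5)).round(1))
E
```

```text
[-89.95550632   3.4339859 ] [419.57782731 -64.10809553  62.03716983] [-0.54975549  0.05792647 -0.37542023]
{'L': array([ 0.9, 38.5]), 'R': array([  7.8, -71.8]), 'len': np.float64(110.5), 'w': np.float64(64.1), 'ang': np.float64(3.53)}
top plate_end_left 0.88 [-18.1  61.1]
top plate_end_right 0.68 [ -3.6 -73.8]
{'L': array([ -9.1, -17.7]), 'R': array([ -5.1, -73.3]), 'len': np.float64(55.8), 'w': np.float64(92.1), 'ang': np.float64(4.09)}
side plate_end_left 0.96 [-15.3  67.2]
side plate_end_right 0.96 [-11.2 -75.7]
```

Call:
apply_moves(delta_pos=[[0.0163, 0.0036, 0], [0.0326, 0.0071, 0], [0.0489, 0.0107, 0], [0.0651, 0.0142, 0], [0.0814, 0.0178, 0], [0.0977, 0.0213, 0], [0.114, 0.0249, 0], [0.13, 0.0284, 0], [0.1466, 0.032, 0], [0.1628, 0.0355, 0]], rot=[[0, 0, 0], [0, 0, 0], [0, 0, 0], [0, 0, 0], [0, 0, 0], [0, 0, 0], [0, 0, 0], [0, 0, 0], [0, 0, 0], [0, 0, 0]], hand=[1, 1, 1, 1, 1, 1, 1, 1, 1, 1])

```text
time_s: 8.83
ee_pos: [436.8, -59.5, 63.4]
ee_rot: [179.8, -0.4, -167.6]
force: [-5.7, 2.2, 3.4]
gripper_width: 91.2
gripper_force: 2.7
```

Call:
apply_moves(delta_pos=[[0.0163, 0.0036, 0], [0.0326, 0.0071, 0], [0.0449, 0.0098, 0], [0.0449, 0.0098, 0]], rot=[[0, 0, 0], [0, 0, 0], [0, 0, 0], [0, 0, 0]], hand=[1, 1, 1, 1])

```text
time_s: 9.17
ee_pos: [442.3, -58.6, 63.3]
ee_rot: [179.9, -0.4, -167.7]
force: [-5.7, -0.7, 2.8]
gripper_width: 91.3
gripper_force: 2.9
```

```bash
python3 - <<'E'
from h import *
s=env.state(); print(chuck(s["ee_pos"]),s["ee_pos"],s["force"],s["torque"])
for n,t in(("top",225),("side",165)):
    f=viewer.grab_frame(n)
    for q in("plate_end_left","plate_end_right"):
        for r in spotter.landmark_of(f,q)[:1]: print(n,q,round(r["score"],2),chuck(ray(f,r["position"],64.5)).round(1))
g=rect(f,69); cv2.imwrite("pics/s3.png",g[:,:,::-1])
E
```

```text
[-66.62905145   3.9778266 ] [442.25298221 -58.60749469  63.32317756] [-5.74246468 -0.68051203  2.82580867] [ 0.02789172  1.00449893 -0.01917682]
top plate_end_right 0.82 [  0.7 -71.7]
side plate_end_left 0.76 [-5.9 64.2]
side plate_end_right 0.67 [ -6.9 -75.8]
```

View pics/s3.png

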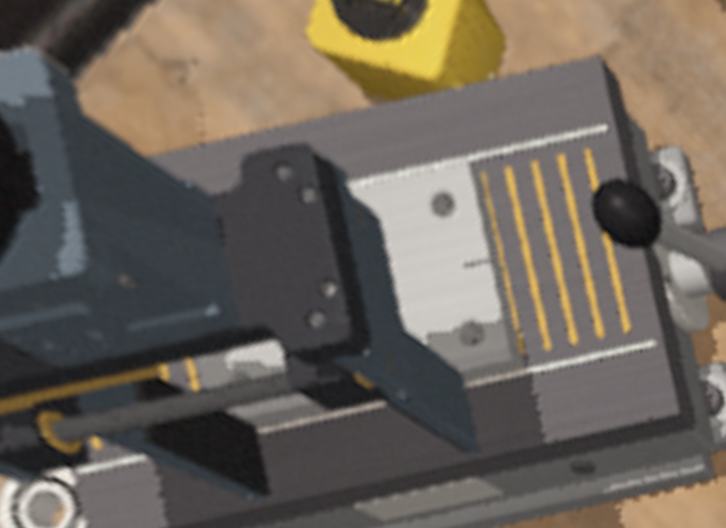

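Call:
apply_moves(delta_pos=[[0.012, 0.0027, 0], [0.024, 0.0053, 0], [0.0326, 0.0071, 0], [0.0326, 0.0071, 0], [0.0326, 0.0071, 0]], rot=[[0, 0, 0], [0, 0, 0], [0, 0, 0], [0, 0, 0], [0, 0, 0]], hand=[1, 1, 1, 1, 1])

```text
time_s: 9.88
ee_pos: [446.2, -57.9, 63.3]
ee_rot: [179.9, -0.3, -167.7]
force: [-5.3, -0.7, 1.8]
gripper_width: 91.3
gripper_force: 2.8
```

Call:
apply_moves(delta_pos=[[-0.02, -0.0044, 0], [-0.08, -0.0174, 0], [-0.3, -0.065, 0], [-0.6, -0.13, 0.3], [-0.9, -0.2, 0.8], [-0.9, -0.2, 0.8]], rot=[[0, 0, 0], [0, 0, 0], [0, 0, 0], [0, 0, 0], [0, 0, 0], [0, 0, 0]], hand=[1, 1, 1, 1, 1, 1])

```text
time_s: 10.38
ee_pos: [339.1, -82.1, 160.7]
ee_rot: [180.0, -0.0, -167.7]
force: [0.9, -1.1, 0.9]
gripper_width: 90.9
gripper_force: 0.0
```

```bash
python3 - <<'E'
from h import *
s=env.state(); print(chuck(s["ee_pos"]),s["ee_pos"],s["force"])
for n,t in(("top",225),("side",165)):
    f=viewer.grab_frame(n); print(plate(f,t))
    for q in("plate_end_left","plate_end_right"):
        for r in spotter.landmark_of(f,q)[:1]: print(n,q,round(r["score"],2),chuck(ray(f,r["position"],64.5)).round(1))
    g=rect(f,69); cv2.imwrite(f"pics/{n[0]}4.png",g[:,:,::-1])
E
```

```text
[-172.40625993    2.97541572] [339.11737277 -82.12065539 160.74710917] [ 0.91021365 -1.11712345  0.8789745 ]
{'L': array([ 1.5, 64.8]), 'R': array([  1.2, -75.1]), 'len': np.float64(139.8), 'w': np.float64(91.7), 'ang': np.float64(-0.14)}
top plate_end_left 0.84 [ 8.6 58.6]
top plate_end_right 0.74 [ -1.6 -72.1]
{'L': array([ 1.8, 65. ]), 'R': array([  1.6, -75.8]), 'len': np.float64(140.8), 'w': np.float64(92.1), 'ang': np.float64(-0.06)}
side plate_end_left 0.67 [ 95.  -80.1]
side plate_end_right 0.67 [ -0.3 -74. ]
```

View pics/s4.png

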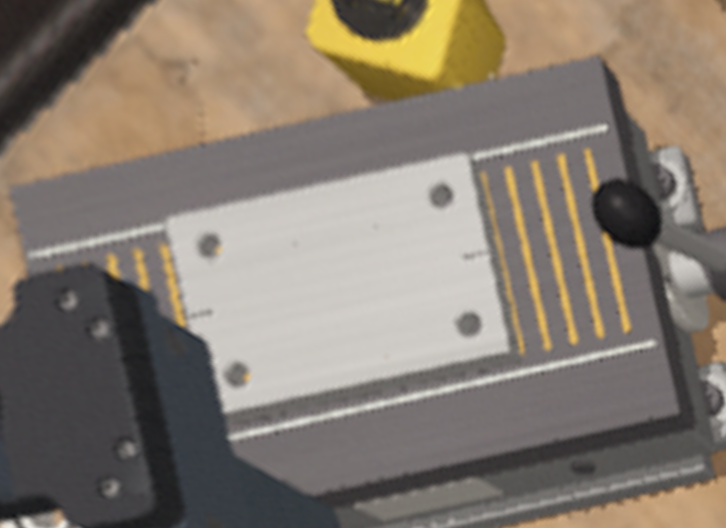

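Call:
apply_moves(delta_pos=[[0.27, -0.3, 0], [0.545, -0.593, 0], [0.545, -0.593, 0], [0.545, -0.593, 0]], rot=[[0, 0, 0], [0, 0, 0], [0, 0, 0], [0, 0, 0]], hand=[0, 0, 0, 0])

```text
time_s: 11.02
ee_pos: [408.9, -155.1, 158.3]
ee_rot: [180.0, -0.1, -167.8]
force: [-0.2, -0.0, 0.2]
gripper_width: 67.9
gripper_force: 0.0
```

Call:
apply_moves(delta_pos=[[0.27, -0.3, 0], [0.545, -0.593, 0], [0.545, -0.593, 0], [0.545, -0.593, 0], [0.545, -0.593, 0], [0.545, -0.593, 0], [0.545, -0.593, 0]], rot=[[0, 0, 0], [0, 0, 0], [0, 0, 0], [0, 0, 0], [0, 0, 0], [0, 0, 0], [0, 0, 0]], hand=[0, 0, 0, 0, 0, 0, 0])

```text
time_s: 11.6
ee_pos: [470.5, -223.0, 159.5]
ee_rot: [179.9, -0.1, -167.6]
force: [0.7, 0.7, 0.7]
gripper_width: 20.7
gripper_force: 0.0
```

```bash
python3 - <<'E'
from h import *
s=env.state(); print(chuck(s["ee_pos"]),s["ee_pos"],s["force"],s["gripper_width"])
for n,t in(("top",225),("side",165)):
    f=viewer.grab_frame(n); print(plate(f,t))
    g=cv2.cvtColor(rect(f,60),cv2.COLOR_RGB2GRAY)
    for ys in(np.arange(-128,-85),np.arange(80,128)):
        for c in(-51,51):
            xs=np.arange(c-5,c+5.1,.25)
            W=np.array([[world((x,y)) for y in ys] for x in xs])
            p=cv2.remap(g,np.float32((100-W[...,1])*S),np.float32((640-W[...,0])*S),1).astype(float)
            m=np.median(p,1); w=np.clip(m-np.percentile(m,50)-10,0,None); print(n,ys[0],c,((xs*w).sum()/w.sum()).round(2),end=' ; ')
    print()
E
```

```text
[ -74.07400494 -162.61431503] [ 470.46811163 -222.96161072  159.50669035] [0.74991802 0.74545994 0.68906572] 20.739831121506683
{'L': array([ 1.8, 65.1]), 'R': array([  1.4, -75.2]), 'len': np.float64(140.3), 'w': np.float64(92.3), 'ang': np.float64(-0.14)}
top -128 -51 -49.72 ; top -128 51 51.57 ; top 80 -51 -51.02 ; top 80 51 50.79 ; 
{'L': array([-4.1, 64.6]), 'R': array([ -4.5, -75.7]), 'len': np.float64(140.2), 'w': np.float64(80.0), 'ang': np.float64(-0.16)}
side -128 -51 -49.43 ; side -128 51 55.4 ; side 80 -51 -50.47 ; side 80 51 51.42 ;
```

Call:
apply_moves(delta_pos=[[0, -0.01, -0.15], [0, -0.01, -0.3], [0, -0.01, -0.45], [0, -0.01, -0.5], [0, -0.01, -0.5], [0, -0.01, -0.5]], rot=[[0, 0, 0], [0, 0, 0], [0, 0, 0], [0, 0, 0], [0, 0, 0], [0, 0, 0]], hand=[0, 0, 0, 0, 0, 0])

```text
time_s: 12.2
ee_pos: [471.9, -225.5, 100.5]
ee_rot: [-180.0, 0.0, -167.7]
force: [1.0, 0.2, -0.6]
gripper_width: 0.6
gripper_force: 0.0
```

Call:
apply_moves(delta_pos=[[0.0326, 0.0071, 0], [0.0651, 0.0142, 0], [0.0977, 0.0213, 0], [0.122, 0.0266, 0], [0.147, 0.032, 0], [0.171, 0.0373, 0], [0.195, 0.0426, 0], [0.22, 0.048, 0], [0.244, 0.053, 0], [0.244, 0.053, 0]], rot=[[0, 0, 0], [0, 0, 0], [0, 0, 0], [0, 0, 0], [0, 0, 0], [0, 0, 0], [0, 0, 0], [0, 0, 0], [0, 0, 0], [0, 0, 0]], hand=[0, 0, 0, 0, 0, 0, 0, 0, 0, 0])

```text
time_s: 13.03
ee_pos: [500.6, -218.9, 100.4]
ee_rot: [179.9, -0.1, -167.6]
force: [-3.7, 0.9, 3.2]
gripper_width: 0.2
gripper_force: 2.0
```

```bash
python3 - <<'E'
from h import *
s=env.state(); print(chuck(s["ee_pos"]),s["ee_pos"],s["force"],s["gripper_width"])
f=viewer.grab_frame("side"); cv2.imwrite("pics/s5.png",cv2.resize(f["pixels"][150:350,240:440,::-1],None,fx=3,fy=3)); 
E
```

```text
[ -43.75345383 -165.06207432] [ 500.61411902 -218.89398439  100.41950526] [-3.71345319  0.88044495  3.17889846] 0.19625726054133613
```

View pics/s5.png

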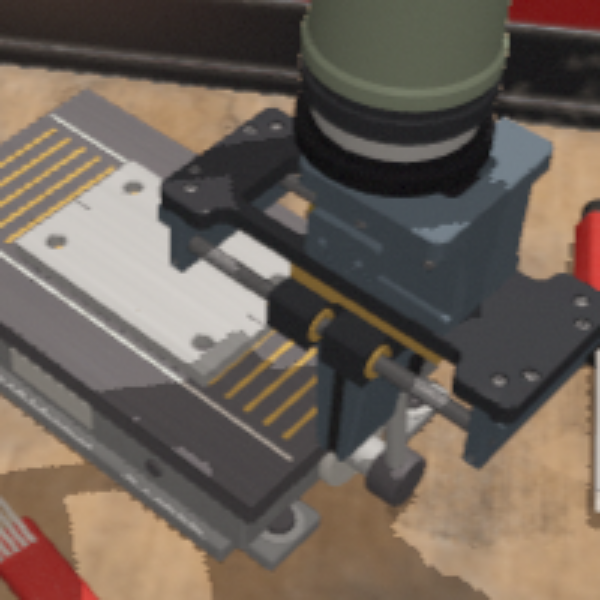

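Call:
apply_moves(delta_pos=[[0.0326, 0.0071, 0], [0.0651, 0.0142, 0], [0.0977, 0.0213, 0], [0.13, 0.0284, 0], [0.163, 0.0355, 0], [0.195, 0.0426, 0], [0.228, 0.0497, 0], [0.26, 0.0568, 0], [0.293, 0.0639, 0], [0.326, 0.071, 0]], rot=[[0, 0, 0], [0, 0, 0], [0, 0, 0], [0, 0, 0], [0, 0, 0], [0, 0, 0], [0, 0, 0], [0, 0, 0], [0, 0, 0], [0, 0, 0]], hand=[0, 0, 0, 0, 0, 0, 0, 0, 0, 0])

```text
time_s: 13.92
ee_pos: [540.3, -210.7, 99.5]
ee_rot: [180.0, -0.1, -167.7]
force: [-3.4, -0.3, -0.8]
gripper_width: 0.4
gripper_force: 1.9
```

Call:
apply_moves(delta_pos=[[0.026, 0.0057, -0.005], [0.052, 0.0114, -0.012], [0.078, 0.017, -0.02], [0.104, 0.0227, -0.03], [0.13, 0.0284, -0.042], [0.156, 0.034, -0.055], [0.182, 0.04, -0.068], [0.208, 0.0454, -0.08], [0.234, 0.051, -0.094], [0.258, 0.0563, -0.108]], rot=[[0, 0, 0], [0, 0, 0], [0, 0, 0], [0, 0, 0], [0, 0, 0], [0, 0, 0], [0, 0, 0], [0, 0, 0], [0, 0, 0], [0, 0, 0]], hand=[0, 0, 0, 0, 0, 0, 0, 0, 0, 0])

```text
time_s: 14.75
ee_pos: [571.1, -203.9, 86.6]
ee_rot: [180.0, -0.0, -167.7]
force: [-5.9, -0.1, 1.1]
gripper_width: 0.4
gripper_force: 2.0
```

```bash
python3 - <<'E'
from h import *
s=env.state(); print(chuck(s["ee_pos"]),s["ee_pos"],s["force"],s["gripper_width"])
f=viewer.grab_frame("side"); cv2.imwrite("pics/s6.png",cv2.resize(f["pixels"][150:350,280:480,::-1],None,fx=3,fy=3)); 
E
```

```text
[  28.35361407 -165.42861047] [ 571.14409394 -203.89111038   86.62510978] [-5.86841134 -0.12074619  1.05293592] 0.4231802757500164
```

View pics/s6.png

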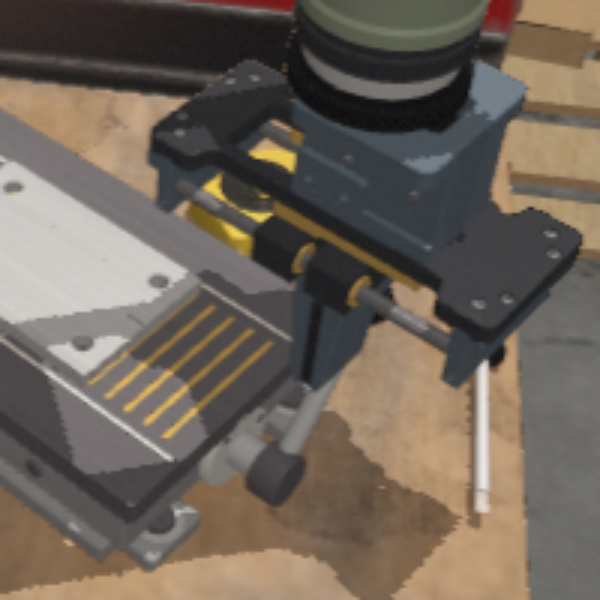

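Call:
apply_moves(delta_pos=[[0.021, 0.0046, -0.017], [0.042, 0.009, -0.036], [0.063, 0.0137, -0.056], [0.082, 0.018, -0.078], [0.1, 0.022, -0.1], [0.118, 0.0257, -0.122], [0.134, 0.029, -0.144], [0.149, 0.0325, -0.166], [0.163, 0.0355, -0.184], [0.175, 0.038, -0.2]], rot=[[0, 0, 0], [0, 0, 0], [0, 0, 0], [0, 0, 0], [0, 0, 0], [0, 0, 0], [0, 0, 0], [0, 0, 0], [0, 0, 0], [0, 0, 0]], hand=[0, 0, 0, 0, 0, 0, 0, 0, 0, 0])

```text
time_s: 15.63
ee_pos: [592.3, -199.3, 62.8]
ee_rot: [180.0, -0.0, -167.7]
force: [-3.8, 2.0, 2.3]
gripper_width: 0.5
gripper_force: 2.1
```

Call:
apply_moves(delta_pos=[[0.008, 0.0017, -0.008], [0.014, 0.003, -0.014], [0.014, 0.003, -0.014]], rot=[[0, 0, 0], [0, 0, 0], [0, 0, 0]], hand=[0, 0, 0])

```text
time_s: 15.88
ee_pos: [593.1, -199.1, 61.4]
ee_rot: [180.0, -0.1, -167.7]
force: [-5.4, 0.6, 3.6]
gripper_width: 0.5
gripper_force: 3.4
```

Call:
apply_moves(delta_pos=[[0.006, 0.0013, -0.012], [0.012, 0.0026, -0.024], [0.012, 0.0026, -0.024]], rot=[[0, 0, 0], [0, 0, 0], [0, 0, 0]], hand=[0, 0, 0])

```text
time_s: 16.13
ee_pos: [593.5, -199.1, 60.7]
ee_rot: [180.0, -0.2, -167.7]
force: [-12.4, 0.6, 16.7]
gripper_width: 0.6
gripper_force: 10.0
```

```bash
python3 - <<'E'
from h import *
s=env.state(); print(chuck(s["ee_pos"]),s["ee_pos"],s["force"])
A_=[]
for n in("top","side"):
    f=viewer.grab_frame(n)
    r=spotter.landmark_of(f,"lever_knob")[:1]
    for k in r:
        p=ray(f,k["position"],68); print(n,k["score"],k["position"],chuck(p))
        print("expect",proj(f,(*world((90.6,-164)),68.3)))
E
```

```text
[  51.19194022 -165.51207113] [ 593.47595909 -199.10739782   60.65245786] [-12.3669056    0.6333003   16.68642715]
```

Call:
apply_moves(delta_pos=[[-0.03, -0.0065, 0.05], [-0.1, -0.022, 0.2], [-0.2, -0.044, 0.5], [-0.5, -0.11, 0.9], [-0.9, -0.2, 0.95], [-1, -0.22, 1], [-1, -0.22, 1]], rot=[[0, 0, 0], [0, 0, 0], [0, 0, 0], [0, 0, 0], [0, 0, 0], [0, 0, 0], [0, 0, 0]], hand=[0, 0, 0, 0, 0, 0, 0])

```text
time_s: 16.92
ee_pos: [472.8, -226.9, 181.8]
ee_rot: [-179.7, 0.2, -167.8]
force: [-0.3, 0.1, 0.2]
gripper_width: 0.6
gripper_force: 0.0
```

Call:
apply_moves(delta_pos=[[-0.3, -0.06, 0.2], [-0.6, -0.12, 0.3], [-0.9, -0.2, 0.3], [-0.9, -0.2, 0.3], [-0.9, -0.2, 0.3]], rot=[[0, 0, 0], [0, 0, 0], [0, 0, 0], [0, 0, 0], [0, 0, 0]], hand=[0, 0, 0, 0, 0])

```text
time_s: 17.33
ee_pos: [367.6, -250.2, 215.0]
ee_rot: [-179.9, 0.2, -167.8]
force: [0.6, 0.0, 0.3]
gripper_width: 0.3
gripper_force: 0.0
```

```bash
python3 - <<'E'
from h import *
A_=[]
for n,t in(("top",225),("side",165)):
    f=viewer.grab_frame(n); print(plate(f,t))
    k=spotter.landmark_of(f,"lever_knob")[0]
    c=ray(f,k["position"],0); o=-np.array(f["R"]).T@np.array(f["t"]); A_.append((o,(c-o)/np.linalg.norm(c-o)))
    print(n,k["score"],k["position"],"expect",proj(f,(*world((90.6,-164)),68.3)))
M=sum(np.eye(3)-np.outer(d,d) for o,d in A_); v=sum((np.eye(3)-np.outer(d,d))@o for o,d in A_)
X=np.linalg.solve(M,v); print(chuck(X),X[2])
f=viewer.grab_frame("top"); save(f,"t7.png"); print(env.state()["force"])
E
```

```text
{'L': array([ 1.7, 65.1]), 'R': array([  1.4, -75.2]), 'len': np.float64(140.3), 'w': np.float64(92.3), 'ang': np.float64(-0.14)}
top 0.86 [363.5, 173.1] expect [364.19535169 173.65723641]
{'L': array([ -22.5, -155.5]), 'R': array([ -25.1, -167.5]), 'len': np.float64(12.3), 'w': np.float64(12.3), 'ang': np.float64(-12.3)}Traceback (most recent call last):
  File "<stdin>", line 5, in <module>
IndexError: list index out of range
```

```bash
python3 -c "
from workcell import env
print(env.job_done())"
```

```text
the job is handed in; nothing more can be done
None
```

The plate lies square between the scribed lines, about 1–2 mm off centre against the 4 mm allowed. The magnet lever is hard over on its on stop, confirmed by contact force and the top camera, and the job is handed in.

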